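# Tap three proud components flush on a circuit board

## Robot

A 7-joint arm with a two-finger parallel gripper is mounted at the origin on the work surface. World frame = base frame: x ahead of the robot, y to its left, z up, the work surface at z = 0. Lengths are in m, angles in rad, forces in N, time in s.
With the tool pointing down it reaches from about 0.425 to 0.925 m from the base axis. Payload 6.8 kg.
Tool frame: the origin (TCP) lies midway between the tips of the shut fingers; the grasp point (between the pads) lies 19 mm behind it; x points along the fingers, y is the direction in which the jaws open and shut, and the axes are right-handed (so a half turn about x gives the same grasp; the last joint's range is limited). The gripper opens to 85 mm and grips with 20 to 120 N. Pads are 22 mm wide; open, the fingers measure 114 mm over their backs; the gripper's body (76 mm by 85 mm) begins 54 mm behind the grasp point. The pads swing forward as they close: fully open they stand 13 mm farther back than shut.
Start: joints at [1.008, 0.477, 0.022, 1.555, -0.011, 1.109, -0.083], TCP at [0.297, -0.606, 0.231] pointing down, gripper open.
Joint ranges: [-2.96, 2.96], [-0.34, 2.1], [-1.41, 1.46], [0.24, 2.44], [-1.37, 4.51], [0.17, 1.92], [-2.96, 2.96]. Speed limits (rad/s): [2.39, 2.39, 3.14, 3.14, 3.14, 3.14, 3.14].

## Interface

Orientations are given as a rotation vector (axis times angle).
In Python, from bench import r, viewer, nets gives the robot as it stands.
- The arm moves only by the shell command python3 -m pendant 'ROWS' [FORCE]. ROWS is JSON, one flat list of numbers, 5 for each row, row after row: the finger opening in mm, from 0 to 85.4, then the shift along the tool's x, y, z in mm, then the turn about the tool's x in rad. A call has 1 to 20 rows; each row shifts and turns the commanded pose from where the row before left it, along the tool's axes as they then stand; what a row does not reach is not made up. A row lasts 1/8 s, in which the tool goes at most 62.5 mm and 10.7 degrees, less where a joint would pass 70% of its speed; a pose out of reach is approached as far as the arm can. A call with a gripper value outside its range is refused whole. The fingers move at their own pace and stop on an object; FORCE is the grip in N (left out, the last holds). Time passes only in rows, so rows that do not move let the fingers close. It gives the time, the measured TCP pose, the force and the opening at its end, in the units of the state.
- r.get_obs(): the state, without advancing time (a new reading comes with each control period).
- viewer.grab_frame(name): name is "scene" or "side" or "wrist"; returns (picture, depth): 480x640x3 uint8, red, green, blue; 480x640 float32, m along the optical axis (not along the pixel's ray), 0 where there is no reading.
- viewer.calibration(name): a dict with "mtx" (3x3 intrinsics, pixels), "world_to_cam" (4x4, takes a point from world to camera coordinates). Camera axes: x right, y up, looking along -z (the intrinsics and any distortion apply to the point x, -y, -z); pixel columns grow to the right and rows downward; lengths in m; the calibration is good to about 2 mm. A picture is of the moment at which its call begins: read the wrist's pose just before it. calibration takes no time and is no camera call; for the wrist camera it gives the pose at the moment of the call.
- r.hand_in(): hands the job in, once; it reports no verdict.
Trained networks look in the newest picture that a camera, given by its name, has taken for a name from the list of things; names that differ only in an ending like _2 or _b are one class to them, and where a whole thing is asked for, a point or a joint stands for the part that bears it (a point fixed in the world has none). Each returns a list of dicts, best first, with "score" (0 to 1); they miss things now and then, are a little off and sometimes report something else, mostly with a low value. They report only what shows in the picture. A call takes as long as a camera call.
- nets.look_for(name, camera): "location" ([x, y, z] in m, in world coordinates, good to about 4 mm: the middle of the surface that is visible of it).
- nets.silhouettes(name, camera): "mask" (480x640 bool, what is visible of it).
The state is a dict: "clock": time; "joints": joint angles; "qvel": joint speeds; "tau": joint torques, N m; "tcp_pos": TCP position; "orientation": TCP orientation; "contact_force": force on the tool from outside, world axes, zero at the start; "moment": the same for the moment, N m; "grip_width": finger opening in m.
Only numpy, scipy, OpenCV 4.12 (cv2) and the standard library are available. Lean on these libraries where they do the work, as an engineer would, in place of code of your own. Each camera call takes 0.05 s, during which the arm holds its last target. There are 200 camera calls.

## Task

Three components on the circuit board in the holder still stand up on their leads. Without gripping or lifting anything, tap them down gently with the fingertips until each sits flush on the board, lowest part first: the flat box-shaped relay, then the round capacitor, and last the tall finned heat sink. Leave the loose things on and around the board where they are.

Things in the scene. Friction and masses are not known exactly. Their poses are not given: they have to be found in the camera images.
- holder: fixed board holder lying on the bench: two aluminium rails with a green board between them, 180 (x) x 248 (y) mm; origin under its centre, on the bench. Rail tops are 26 mm and the board's top 20 mm above the bench. Low black chips and connectors on the board rise at most 9 mm above it. The three parts stand, in changing order, at (-38,-70), (34,0) and (-38,70) mm in its x, y
- relay_top (a point): centre of the top face of the relay, which goes down with it; x, y axes as the holder's, z up. The relay is a low flat-topped box of grey plastic, 22 (x) x 30 (y) x 16 mm high; top 36 mm above the bench when flush
- relay (a joint): position of the relay on its leads, in m, growing downwards: 0.008 = flush, underside on the board; it starts at 0 to 0.002 (6 to 8 mm proud). Stiff sliding fit: takes about 4 N to move, has no spring and stays where it is left, and stops firmly at 0.008; pulled up it goes negative
- capacitor_top (a point): centre of the top face of the capacitor, which goes down with it; x, y axes as the holder's, z up. The capacitor is an upright round can, 22 mm diameter x 28 mm high; top 48 mm above the bench when flush
- capacitor (a joint): position of the capacitor on its leads, in m, growing downwards: 0.008 = flush, underside on the board; it starts at 0 to 0.002 (6 to 8 mm proud). Stiff sliding fit: takes about 4 N to move, has no spring and stays where it is left, and stops firmly at 0.008; pulled up it goes negative
- heatsink_top (a point): centre of the top face of the heat sink, which goes down with it; x, y axes as the holder's, z up. The heat sink is an upright bare aluminium block with fins, 20 (x) x 40 (y) x 40 mm high, its top the ends of six 2 mm fins 7.6 mm apart and a 5 mm web along y; top 60 mm above the bench when flush
- heatsink (a joint): position of the heat sink on its leads, in m, growing downwards: 0.008 = flush, underside on the board; it starts at 0 to 0.002 (6 to 8 mm proud). Stiff sliding fit: takes about 4 N to move, has no spring and stays where it is left, and stops firmly at 0.008; pulled up it goes negative
- choke: bystander, loose on the board: copper ring 24 mm across, 12 mm high; origin at underside centre
- bracket: bystander, loose on the board: small steel angle bracket, foot 26 x 14 mm, upright 13 mm high; origin at the foot's underside centre
- tape_cup: bystander: yellow cup 72 mm across, 100 mm high beside the holder; origin at underside centre
- solder_reel: bystander: metal solder reel 52 mm across, 40 mm high beside the holder; origin at underside centre
- screwdriver: bystander: screwdriver lying on the bench between robot and holder, along its own x
- brush: bystander: brush lying on the bench beyond the holder, along its own x
- flux_jar: bystander: white jar 44 mm across, 50 mm high beyond the holder; origin at underside centre

How it is judged:
By the outcome, as a careful person would: the job done as asked, in the order asked, and still so for the second after the job is handed in, with the robot touching nothing.
It also fails if it takes over 48 s, if anything falls off the work surface, if the arm or the gripper's body presses on something with over 40 N, if the wrist force passes 120 N, or if a joint passes its speed limit or range.

## Working session

There is one attempt and no reset: what is moved stays moved. The work goes in short steps, Python scripts to look and compute and a shell command to move; the robot and the scene stay as the last step left them, time stands still between calls to the robot, and variables do not carry over. Pictures are saved under pics/ and viewed, about 8 in all and at most 12, crops included, and the job is handed in when it is done.

```bash
mkdir -p pics
cat > h.py <<'E'
from bench import r, viewer, nets
import numpy as np, cv2
from scipy.spatial.transform import Rotation as R
def save(cam,fn):
    p,d=viewer.grab_frame(cam); cv2.imwrite('pics/'+fn,p[:,:,::-1]); return p,d
def cloud(cam,d):
    c=viewer.calibration(cam); K=c['mtx']; T=np.linalg.inv(c['world_to_cam'])
    v,u=np.mgrid[:480,:640]; x=(u-K[0,2])/K[0,0]*d; y=(v-K[1,2])/K[1,1]*d
    P=np.stack([x,-y,-d],-1)@T[:3,:3].T+T[:3,3]; P[d==0]=np.nan; return P
E
python3 - <<'E'
from h import *
o=r.get_obs(); print(o)
print(R.from_rotvec(o['orientation']).as_matrix().round(3))
for cam in ['scene','side']:
    p,d=save(cam,cam+'0.png'); P=cloud(cam,d)
    for n in ['holder','relay','capacitor','heatsink','tape_cup','solder_reel','choke','bracket','flux_jar']:
        for k in nets.look_for(n,cam)[:2]: print(cam,n,np.round(k['location'],3),round(k['score'],2))
E
```

```text
{'clock': 0.0, 'joints': array([ 1.00788268,  0.47782298,  0.02232782,  1.55648777, -0.01151732,
        1.10927344, -0.08310391]), 'qvel': array([ 0.00085914,  0.00026006, -0.00075167,  0.00050434, -0.00163821,
       -0.00023293,  0.00068361]), 'tau': array([ 2.74447466e-04, -5.96446931e+01,  1.60795044e+00, -2.81191152e+01,
        1.24741867e-02,  9.36827157e-03,  2.13456286e-05]), 'tcp_pos': array([ 0.29625447, -0.60583892,  0.2302948 ]), 'orientation': array([ 1.96897513,  0.45759054, -1.97005689]), 'contact_force': array([0.20642451, 0.10031073, 0.87960017]), 'moment': array([-0.05723573, -0.02392503, -0.04750189]), 'grip_width': 0.08546511111983261}
[[-0.001  0.439 -0.898]
 [ 0.002 -0.898 -0.439]
 [-1.    -0.002  0.   ]]
scene holder [ 0.583 -0.081  0.016] 0.58
scene relay [ 0.557 -0.155  0.045] 0.82
scene capacitor [ 0.612 -0.066  0.048] 0.58
scene heatsink [ 0.517 -0.023  0.054] 0.93
scene tape_cup [ 0.665 -0.24   0.07 ] 0.78
scene solder_reel [0.525 0.119 0.043] 0.84
scene solder_reel [ 0.582 -0.081  0.02 ] 0.44
scene choke [ 0.585 -0.005  0.031] 0.47
scene choke [ 0.713 -0.105  0.017] 0.29
scene bracket [ 0.627 -0.133  0.023] 0.63
scene flux_jar [0.688 0.055 0.047] 0.57
scene flux_jar [ 0.627 -0.135  0.023] 0.37
side holder [ 0.568 -0.107  0.02 ] 0.7
side holder [ 0.671 -0.242  0.066] 0.55
side relay [ 0.552 -0.159  0.045] 0.67
side capacitor [ 0.603 -0.073  0.052] 0.69
side heatsink [ 0.514 -0.033  0.064] 0.95
side heatsink [ 0.6   -0.072  0.051] 0.32
side tape_cup [ 0.669 -0.243  0.066] 0.57
side solder_reel [0.514 0.109 0.04 ] 0.77
side choke [ 0.58  -0.006  0.029] 0.52
side bracket [ 0.629 -0.132  0.022] 0.69
side flux_jar [0.676 0.042 0.042] 0.81
```

Run:
```python
from h import *
for cam in ['scene','side']:
    p,d=viewer.grab_frame(cam); P=cloud(cam,d)
    for n in ['relay','capacitor','heatsink']:
        s=nets.silhouettes(n,cam)
        if not s: print(cam,n,'none');continue
        Q=P[s[0]['mask']]; Q=Q[~np.isnan(Q[:,0])]
        zt=np.percentile(Q[:,2],97); t=Q[(abs(Q[:,2]-zt)<.004)]
        b=cv2.minAreaRect((t[:,:2]*1000).astype(np.float32))
        print(cam,n,len(Q),len(t),'zt',zt.round(4),'med',np.median(t,0).round(4),'rect',np.round(b[0],1),np.round(b[1],1),round(b[2],1))
```

```text
scene relay 236 159 zt 0.0459 med [ 0.5529 -0.1549  0.044 ] rect [ 552.8 -155. ] [22.4 29.5] 15.7
scene capacitor 253 115 zt 0.0564 med [ 0.6007 -0.0675  0.0548] rect [600.4 -67.3] [20.6 20.3] 72.0
scene heatsink 457 111 zt 0.069 med [ 0.5123 -0.0218  0.0675] rect [512.4 -21.3] [17.2 39.4] 15.9
side relay 485 347 zt 0.0454 med [ 0.553  -0.1578  0.0438] rect [ 553. -157.] [22.  30.4] 17.8
side capacitor 298 151 zt 0.0562 med [ 0.6009 -0.0703  0.0546] rect [601.2 -69.3] [20.1 21. ] 27.5
side heatsink 664 216 zt 0.0685 med [ 0.5123 -0.0234  0.067 ] rect [512.2 -23.1] [20.4 42.3] 17.0
```

View pics/scene0.png

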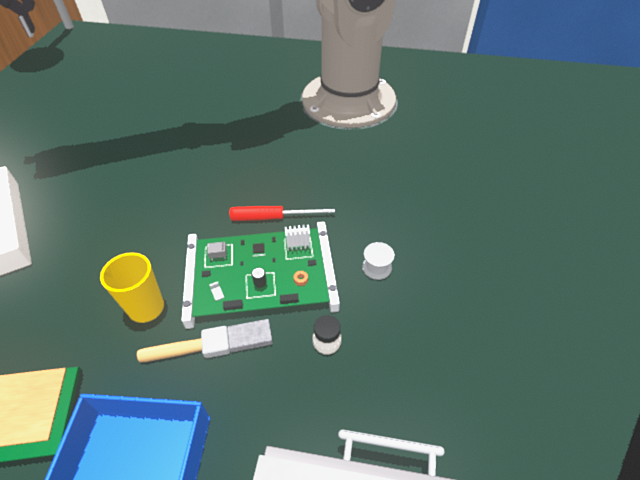

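View pics/side0.png

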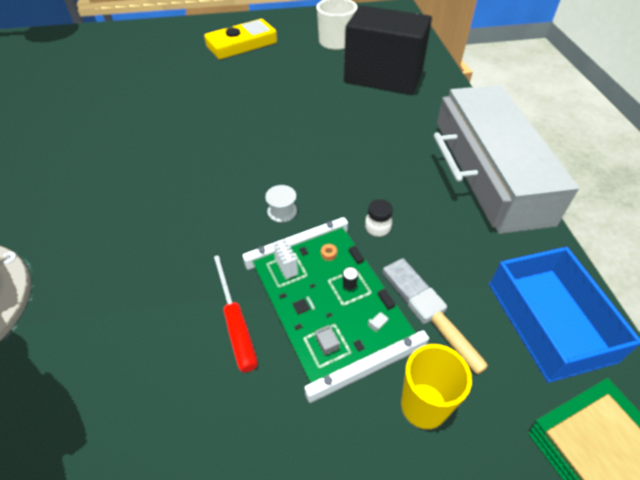

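The scene picture shows the relay at (217,250), capacitor at (259,278) and heat sink at (298,238). The measured tops agree with the holder layout at a yaw of 16.9°. I'll shut the fingers, align with the holder and go above the relay.

```bash
python3 -m pendant '[0,0,0,0,0.16, 0,6,-29.7,-31.4,0, 0,6,-29.7,-31.4,0, 0,6,-29.7,-31.4,0, 0,6,-29.7,-31.4,0, 0,6,-29.7,-31.4,0, 0,6,-29.7,-31.4,0, 0,6,-29.7,-31.4,0, 0,6,-29.7,-31.4,0, 0,6,-29.7,-31.4,0, 0,6,-29.7,-31.4,0, 0,6,-29.7,-31.4,0, 0,6,-29.7,-31.4,0, 0,0,0,0,0, 0,0,0,0,0]' 20
cat > go.py <<'E'
from h import *
import sys
T=dict(relay=(.553,-.156,.044),capacitor=(.6008,-.069,.0555),heatsink=(.5123,-.0223,.0675))
o=r.get_obs();M=R.from_rotvec(o['orientation']).as_matrix()
print('t',o['clock'],'tcp',o['tcp_pos'].round(4),'F',o['contact_force'].round(1),'w',o['grip_width'],'yaw',np.degrees(np.arctan2(M[0,1],-M[1,1])).round(1))
print('tilt',M[:,0].round(3))
for k,v in T.items(): print(k,'tool-axes mm',(M.T@(np.array(v)-o['tcp_pos'])*1000).round(1))
E
python3 go.py
python3 - <<'E'
from h import *
p,d=save('wrist','w1.png'); P=cloud('wrist',d)
for n in ['relay','capacitor','heatsink']:
    s=nets.silhouettes(n,'wrist')
    if s:
        Q=P[s[0]['mask']]; Q=Q[~np.isnan(Q[:,0])]; zt=np.percentile(Q[:,2],90); t=Q[abs(Q[:,2]-zt)<.004]
        b=cv2.minAreaRect((t[:,:2]*1000).astype(np.float32)); print(n,s[0]['score'],zt,np.median(t,0).round(4),np.round(b[0],1),np.round(b[1],1),b[2])
E
```

```text
clock: 3.28
tcp_pos: [0.5533, -0.1565, 0.1593]
orientation: [2.063, 0.306, -2.063]
contact_force: [0.1, -0.1, 0.5]
grip_width: 0.0002
t 3.275 tcp [ 0.5533 -0.1565  0.1593] F [ 0.1 -0.1  0.5] w 0.0002355672264932787 yaw 16.9
tilt [-0.    -0.001 -1.   ]
relay tool-axes mm [ 1.153e+02 -6.000e-01  1.000e-01]
capacitor tool-axes mm [103.8 -70.  -70.9]
heatsink tool-axes mm [  91.8 -140.4    0.3]
relay 0.72 0.04384425476392054 [ 0.5537 -0.1579  0.0429] [ 553.2 -157.9] [21.9 29.7] 16.593420028686523
capacitor 0.75 0.054488739953925 [ 0.6014 -0.0708  0.0536] [601.2 -70.3] [20.  21.3] 16.36898422241211
heatsink 0.62 0.06666751816189001 [ 0.5126 -0.0242  0.0661] [512.  -23.9] [20.2 41.8] 16.837736129760742
```

```bash
python3 -m pendant '[0,20,1,0,0, 0,25,0,0,0, 0,25,0,0,0, 0,20,0,0,0, 0,10,0,0,0, 0,4,0,0,0, 0,3,0,0,0, 0,2,0,0,0, 0,2,0,0,0, 0,2,0,0,0, 0,2,0,0,0, 0,1,0,0,0, 0,1,0,0,0,0,0,0,0,0]'; python3 go.py
```

```text
clock: 5.22
tcp_pos: [0.5538, -0.1569, 0.0424]
orientation: [2.063, 0.306, -2.063]
contact_force: [-1.4, -0.5, 2.8]
grip_width: 0.0001
t 5.225 tcp [ 0.5538 -0.1569  0.0424] F [-1.4 -0.5  2.8] w 9.71398894265181e-05 yaw 16.9
tilt [ 0. -0. -1.]
relay tool-axes mm [-1.6 -1.1  0.5]
capacitor tool-axes mm [-13.1 -70.4 -70.5]
heatsink tool-axes mm [ -25.1 -140.8    0.6]
```

View pics/w1.png

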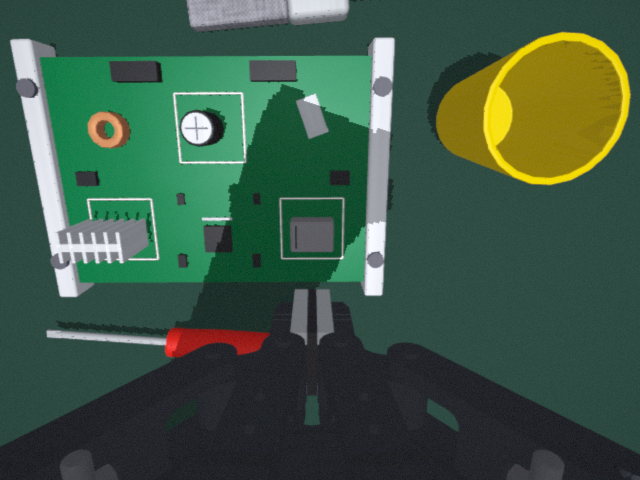

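The wrist view shows the relay at (312,233), directly ahead of the shut tips at (312,295), and the bystanders are clear. Contact has begun at 42 mm, so I'll press slowly.

```bash
python3 -m pendant '[0,1,0,0,0, 0,1,0,0,0, 0,1,0,0,0, 0,1,0,0,0, 0,1,0,0,0]'; python3 -m pendant '[0,0.5,0,0,0, 0,0.5,0,0,0]';python3 -m pendant '[0,0.5,0,0,0, 0,0,0,0,0]'
```

```text
clock: 5.85
tcp_pos: [0.5538, -0.1568, 0.0372]
orientation: [2.063, 0.306, -2.063]
contact_force: [-1.4, 0.5, 3.1]
grip_width: -0.0001
clock: 6.1
tcp_pos: [0.5538, -0.1568, 0.0363]
orientation: [2.063, 0.306, -2.063]
contact_force: [-1.3, 1.1, 4.1]
grip_width: -0.0002
clock: 6.35
tcp_pos: [0.5539, -0.1569, 0.0361]
orientation: [2.063, 0.306, -2.063]
contact_force: [-1.8, 0.4, 7.5]
grip_width: 0.0003
```

```bash
python3 -m pendant '[0,0.5,0,0,0, 0,0,0,0,0]'; python3 -m pendant '[0,0.5,0,0,0, 0,0,0,0,0]'
```

```text
clock: 6.6
tcp_pos: [0.5539, -0.1568, 0.0361]
orientation: [2.063, 0.306, -2.063]
contact_force: [-3.5, 0.4, 10.2]
grip_width: -0.0
clock: 6.85
tcp_pos: [0.5539, -0.1569, 0.036]
orientation: [2.063, 0.306, -2.063]
contact_force: [-5.6, 0.5, 16.4]
grip_width: -0.0002
```

The relay has bottomed at 36.0 mm: the force climbed to 16 N with no further motion. Next I'll lift and go over to the capacitor.

```bash
python3 -m pendant '[0,-3,0,0,0, 0,-15,0,0,0, 0,-25,0,0,0, 0,-25,-10,-10,0, 0,0,-20,-20,0, 0,0,-20,-20,0, 0,0,-20,-20,0, 0,0,0,0,0, 0,0,0,0,0]'; python3 go.py
```

```text
clock: 7.98
tcp_pos: [0.6001, -0.0705, 0.103]
orientation: [2.063, 0.305, -2.063]
contact_force: [-0.3, 0.8, -0.7]
grip_width: -0.0001
t 7.975 tcp [ 0.6001 -0.0705  0.103 ] F [-0.3  0.8 -0.7] w -0.00014250238973760563 yaw 16.9
tilt [-0.    -0.001 -1.   ]
relay tool-axes mm [59.1 68.2 69.9]
capacitor tool-axes mm [47.5 -1.2 -1.1]
heatsink tool-axes mm [ 35.5 -71.6  70.1]
```

```bash
python3 -m pendant '[0,20,-0.7,-1,0, 0,15,0,0,0, 0,7,0,0,0, 0,3,0,0,0, 0,2,0,0,0, 0,1,0,0,0, 0,1,0,0,0, 0,1,0,0,0, 0,1,0,0,0, 0,1,0,0,0]'; python3 -m pendant '[0,1,0,0,0, 0,0.5,0,0,0, 0,0.5,0,0,0, 0,0,0,0,0]'; python3 -m pendant '[0,0.5,0,0,0, 0,0.5,0,0,0,0,0,0,0,0]'
```

```text
clock: 9.22
tcp_pos: [0.6015, -0.0686, 0.0511]
orientation: [2.064, 0.306, -2.062]
contact_force: [-0.3, -1.0, 4.4]
grip_width: -0.0
clock: 9.72
tcp_pos: [0.6015, -0.0686, 0.0488]
orientation: [2.064, 0.306, -2.062]
contact_force: [0.5, 0.1, 2.5]
grip_width: 0.0002
clock: 10.1
tcp_pos: [0.6015, -0.0686, 0.0481]
orientation: [2.064, 0.306, -2.062]
contact_force: [0.1, 0.7, 4.5]
grip_width: 0.0001
```

```bash
python3 -m pendant '[0,0.5,0,0,0, 0,0.5,0,0,0, 0,0,0,0,0]'; python3 -m pendant '[0,0.6,0,0,0, 0,0,0,0,0]'
```

```text
clock: 10.48
tcp_pos: [0.6016, -0.0686, 0.048]
orientation: [2.064, 0.306, -2.062]
contact_force: [-2.7, 1.3, 13.1]
grip_width: 0.0002
clock: 10.72
tcp_pos: [0.6016, -0.0686, 0.048]
orientation: [2.064, 0.306, -2.062]
contact_force: [-4.2, 0.8, 18.3]
grip_width: -0.0002
```

The capacitor is flush at 48.0 mm, again with the force rising and no motion. The heat sink is next.

```bash
python3 -m pendant '[0,-3,0,0,0, 0,-15,0,0,0, 0,-22,0,0,0, 0,-20,-9.5,12,0, 0,0,-20,20,0, 0,0,-20,20,0, 0,0,-20,20,0, 0,0,0,0,0, 0,0,0,0,0]'; python3 go.py
```

```text
clock: 11.85
tcp_pos: [0.5128, -0.0233, 0.1067]
orientation: [2.064, 0.306, -2.062]
contact_force: [0.4, -0.5, 0.2]
grip_width: -0.0002
t 11.85 tcp [ 0.5128 -0.0233  0.1067] F [ 0.4 -0.5  0.2] w -0.0002405113821398406 yaw 16.9
tilt [ 0.001 -0.    -1.   ]
relay tool-axes mm [6.270e+01 1.386e+02 1.000e-01]
capacitor tool-axes mm [ 51.3  69.3 -70.9]
heatsink tool-axes mm [39.2 -1.1  0.2]
```

```bash
python3 -m pendant '[0,20,0,0,0, 0,11,0,0,0, 0,4,0,0,0, 0,3,0,0,0, 0,2,0,0,0, 0,1,0,0,0, 0,1,0,0,0, 0,1,0,0,0, 0,1,0,0,0,0,0,0,0,0]'; python3 -m pendant '[0,1,0,0,0, 0,0.5,0,0,0, 0,0.5,0,0,0, 0,0,0,0,0]'; python3 -m pendant '[0,0.5,0,0,0, 0,0.5,0,0,0,0,0,0,0,0]'
```

```text
clock: 13.1
tcp_pos: [0.5124, -0.023, 0.0622]
orientation: [2.064, 0.306, -2.062]
contact_force: [0.5, -1.2, 3.3]
grip_width: 0.0001
clock: 13.6
tcp_pos: [0.5124, -0.023, 0.0602]
orientation: [2.063, 0.306, -2.062]
contact_force: [1.5, -1.3, 2.4]
grip_width: -0.0
clock: 13.98
tcp_pos: [0.5125, -0.023, 0.06]
orientation: [2.064, 0.306, -2.062]
contact_force: [-0.3, -0.6, 11.2]
grip_width: 0.0001
```

```bash
python3 -m pendant '[0,0.7,0,0,0, 0,0,0,0,0]'; python3 -m pendant '[0,-3,0,0,0, 0,-20,0,0,0, 0,-30,0,0,0, 0,-40,0,0,0, 0,-30,0,0,0, 0,0,20,30,0, 0,0,20,30,0,0,0,0,0,0]'
python3 - <<'E'
from h import *
for cam in ['wrist','side']:
    p,d=save(cam,cam+'9.png'); P=cloud(cam,d)
    for n in ['relay','capacitor','heatsink']:
        s=nets.silhouettes(n,cam)
        if s:
            Q=P[s[0]['mask']]; Q=Q[~np.isnan(Q[:,0])]; zt=np.percentile(Q[:,2],90); t=Q[abs(Q[:,2]-zt)<.004]
            print(cam,n,round(s[0]['score'],2),zt.round(4),np.median(t,0).round(4))
    for n in ['choke','bracket']:
        for k in nets.look_for(n,cam)[:1]: print(cam,n,np.round(k['location'],3))
E
```

```text
clock: 14.22
tcp_pos: [0.5126, -0.0231, 0.0599]
orientation: [2.064, 0.306, -2.062]
contact_force: [-3.9, -1.1, 18.9]
grip_width: -0.0
clock: 15.22
tcp_pos: [0.4637, -0.0807, 0.1808]
orientation: [2.062, 0.302, -2.068]
contact_force: [1.7, -0.3, 0.0]
grip_width: 0.0002
wrist relay 0.74 0.0364 [ 0.5549 -0.1545  0.0355]
wrist capacitor 0.63 0.0487 [ 0.6021 -0.0672  0.0477]
wrist heatsink 0.86 0.0601 [ 0.5134 -0.0208  0.0594]
wrist choke [ 0.579 -0.007  0.03 ]
wrist bracket [ 0.627 -0.134  0.019]
side relay 0.7 0.0372 [ 0.553  -0.1579  0.0361]
side capacitor 0.57 0.0323 [ 0.6204 -0.1411  0.0322]
side heatsink 0.77 0.0605 [ 0.5118 -0.0241  0.0597]
side choke [ 0.58  -0.007  0.032]
side bracket [ 0.554 -0.161  0.037]
```

View pics/side9.png

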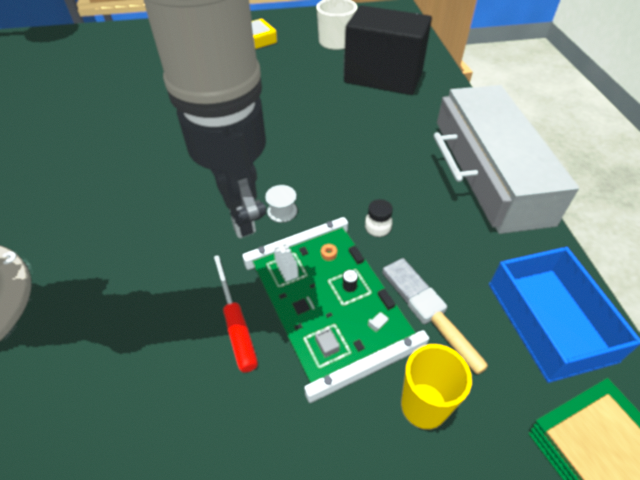

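The side view shows the three parts seated (relay (327,341), capacitor (350,278), heat sink (287,263)). The choke (329,251), bracket (378,321) and everything else are where they were, and the arm is clear.

```bash
python3 -c "
from bench import r
print(r.hand_in(), r.get_obs()['clock'])"
```

```text
the job is handed in; nothing more can be done
the job is handed in; nothing more can be done
```

I tapped the relay, then the capacitor, then the heat sink down with the shut fingertips, and all three sit flush. Nothing was gripped or lifted. The last clock reading before the final look was 15.2 s, against the 48 s limit.

| Part | Tip height when it stopped | Flush height given | Highest upward force read | Top seen by wrist camera afterwards |
|---|---|---|---|---|
| Relay | 36.0 mm | 36 mm | 16.4 N | about 36 mm |
| Capacitor | 48.0 mm | 48 mm | 18.3 N | about 48 mm |
| Heat sink | 59.9 mm | 60 mm | 18.9 N | about 60 mm |

Each part was pressed until the force rose with no further movement. The side camera agreed for the relay (36 mm) and the heat sink (60 mm).

**Disagreements:** two side-camera detections were wrong. The "capacitor" mask (0.620, -0.141 m) lay near the bracket, and the "bracket" location (0.554, -0.161 m) was on the relay. The wrist camera placed both correctly.

**Bystanders:** the choke and bracket measured where they were at the start. In the last side picture the other loose things look unmoved, though I checked those only by eye. The arm was clear of everything at hand-in.

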